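# Seat the bat insert and set a cup on the bench wheel

## Robot

A 7-joint arm with a two-finger parallel gripper is mounted at the origin on the work surface. World frame = base frame: x ahead of the robot, y to its left, z up, the work surface at z = 0. Lengths are in m, angles in rad, forces in N, time in s.
With the tool pointing down it reaches from about 0.4 to 0.85 m from the base axis. Payload 4.5 kg.
Tool frame: the origin (TCP) lies midway between the tips of the shut fingers; the grasp point (between the pads) lies 19 mm behind it (ctrl.grip_depth is the z of the grasp point in the tool frame, in m); z points along the fingers, y is the line along which they close (so a half turn about z gives the same grasp; the last joint's range is limited). The gripper opens to 88 mm and grips with 3 to 60 N. Pads are 18 mm wide; open, the fingers measure 123 mm over their backs; the gripper's body (75 mm by 187 mm) begins 45 mm behind the grasp point.
Start: joints at [-1.074, 0.689, -0.195, 1.565, 0.157, 0.902, -0.215], TCP at [0.279, 0.559, 0.239] pointing down, gripper open.
Joint ranges: [-3.01, 3.01], [-0.46, 2.08], [-1.47, 1.51], [0.13, 2.56], [-1, 4.14], [0.04, 2.09], [-2.66, 2.66]. Speed limits (rad/s): [2.57, 2.57, 3.14, 3.14, 3.14, 3.14, 3.14].

## Interface

Orientations are given as a 3x3 rotation matrix whose columns are the frame's x, y, z axes.
In Python, from station import ctrl, capture, camera_params, job gives the robot as it stands. The module is installed in compiled form; this text tells all that it offers.
- The arm moves only by the tool jog_arm, never from a script. Its argument "commands" is a list of rows, each a list of 7 numbers: the turn, a rotation vector about the tool's x, y, z in rad, then the shift along the tool's x, y, z in mm, then the opening in per cent of the stroke, from 0 (shut) to 100 (fully open). In form: [[ax, ay, az, x, y, z, claw], ...]. A call has 1 to 8 rows; each row is the pose to reach, as a shift and turn from the pose commanded when the call began, along the tool's axes at that moment; what a row does not reach only later rows make up. A row lasts 1/12 s, in which the tool goes at most 41.7 mm and 7.16 degrees, less where a joint would pass 70% of its speed; a pose out of reach is approached as far as the arm can. A call with a gripper value outside its range is refused whole. The fingers move at their own pace and stop on an object; "force" is the grip in N (left out, the last holds). Time passes only in rows, so rows that repeat a pose let the fingers close. It gives the time, the measured TCP pose, the force, the opening and the grip force at its end, in the units of the state.
- ctrl.get_obs(): the state, without advancing time (a new reading comes with each control period).
- capture(name): name is "scene" or "top" or "wrist"; returns (picture, depth): 420x560x3 uint8, red, green, blue; 420x560 float32, m along the optical axis (not along the pixel's ray), 0 where there is no reading.
- camera_params(name): a dict with "fovy" (degrees; the focal length in pixels is half the picture's height over the tangent of half this angle, whatever the lens; pixels are square), "cx", "cy" (the principal point, pixels), "camera_from_world" (4x4, takes a point from world to camera coordinates). Camera axes: x right, y up, looking along -z (the intrinsics and any distortion apply to the point x, -y, -z); pixel columns grow to the right and rows downward; lengths in m; the calibration is good to about 2 mm. A picture is of the moment at which its call begins: read the wrist's pose just before it. camera_params takes no time and is no camera call; for the wrist camera it gives the pose at the moment of the call.
- job.hand_in(): hands the job in; it is judged then, once.
The state is a dict: "time": time; "joints": joint angles; "joint_velocities": joint speeds; "joint_efforts": joint torques, N m; "tool_pos": TCP position; "eef_rot": TCP orientation; "force": force on the tool from outside, world axes, zero at the start; "ft_torque": the same for the moment, N m; "gripper_width": finger opening in m; "grasp_force": force on a finger pad.
Only numpy, scipy, OpenCV 4.12 (cv2) and the standard library are available. Lean on these libraries where they do the work, as an engineer would, in place of code of your own. Each camera call takes 0.05 s, during which the arm holds its last target. There are 200 camera calls.

## Task

Get the bench wheel ready for banding the cup. Nudge the loose six-sided clay insert, lying on the wheel's round bat, across until you feel it drop flush into the bat's six-sided pocket; push it only gently, because the thin fired clay chips. Then pick the straight-sided cup off the ware board and set it down gently, upright, in the middle of the seated insert, without disturbing the jar, the bowl or the paint pot.

Things in the scene. Friction and masses are not known exactly. Their poses are not given: they have to be found in the camera images.
- wheel_mid (a point): Centre of the bench wheel, level with the flat top of the round plywood bat on it (300 mm across, top 150 mm above the bench). x of this frame is near the normal of a flat of the bat's six-sided pocket, z is up. The bat has play in its slotted pin holes: its pocket lies within 5 mm in x and in y and 0.06 rad of this frame; just where must be felt (or seen). Wheel and bat do not move or turn.
- insert_mid (a point): Centre, half-way up, of the loose insert: flat regular hexagon of fired clay, 110 mm across flats (too wide to grip), 9 mm thick, about 0.2 kg; flats face +x of this frame and every 60 degrees. It starts flat on the bat, partly over the pocket. The pocket is 112 mm across flats, 9 mm deep, straight-sided: seated, the insert is flush, with 1 mm play all round, this point 4.5 mm below the bat's top.
- cup_mid (a point): Centre, half-way up, of the cup to be set on the wheel: plain unglazed straight-sided cup, no handle, 85 mm tall, 68 mm across the rim, a little narrower at the foot, 5 mm wall, about 0.22 kg, standing upright on the ware board. z is up along the cup.
- board: Ware board, plywood, 440 x 150 mm and 15 mm thick, fixed flat on the bench; origin at the centre of its underside, x along its length. The cup, the jar and the bowl stand in a row along it, 130 mm apart, in any order.
- jar: Round-bellied unglazed jar, 94 mm across, 80 mm tall, standing on the ware board; origin at the centre of its foot. Bystander.
- bowl: Low open unglazed bowl, 108 mm across, 50 mm tall, standing on the ware board; origin at the centre of its foot. Bystander.
- pot: Closed white paint pot with a black lid, 68 mm across, 75 mm tall, standing on the bench; origin at the centre of its underside. Bystander.
Mind the look-alikes: they are no part of the job. Of the things that look like the part that bears insert_mid, the largest one is meant.

How it is judged:
By the outcome, as a careful person would: the job done as asked, in the order asked, and still so for the second after the job is handed in, with the robot touching nothing.
It also fails if it takes over 72 s, if anything falls off the work surface, if the arm or the gripper's body presses on something with over 40 N, if the wrist force passes 120 N, or if a joint passes its speed limit or range.

## Working session

There is one attempt and no reset: what is moved stays moved. The work goes in short steps, Python scripts to look and compute and a tool call to move; the robot and the scene stay as the last step left them, time stands still between calls to the robot, and variables do not carry over. Pictures are saved under pics/ and viewed, at most 10 in all, crops included, and the job is handed in when it is done.

Besides the shell and the picture viewer there is one more tool, called after "Emit:" by a JSON object that holds its "api" and its "payload". jog_arm: Moves the arm, as the interface text tells. Its arguments: {"type":"object","properties":{"commands":{"type":"array"},"force":{"type":"number"}},"required":["commands"]}

```bash
mkdir -p pics; cat > h.py <<'E'
import numpy as np, cv2
from station import ctrl, capture, camera_params, job
def grab(n):
    p=camera_params(n); im,d=capture(n); return im,d,p
def K(p):
    f=210/np.tan(np.radians(p['fovy'])/2); return f
def cloud(d,p):
    f=K(p); v,u=np.mgrid[0:420,0:560]
    c=np.stack([(u-p['cx'])/f*d,-(v-p['cy'])/f*d,-d],-1)
    M=np.linalg.inv(p['camera_from_world']); w=c@M[:3,:3].T+M[:3,3]; w[d==0]=np.nan
    return w
def save(n,im): cv2.imwrite('pics/'+n+'.png',cv2.cvtColor(im,cv2.COLOR_RGB2BGR))
E
python3 - <<'E'
from h import *
for n in('top','scene'):
    im,d,p=grab(n); save(n,im); np.savez(n,im=im,d=d,w=cloud(d,p)); print({k:v for k,v in p.items()})
print(ctrl.get_obs(), ctrl.grip_depth)
E
```

```text
{'fovy': 47.3252932950555, 'cx': 273.45117266852264, 'cy': 219.0944645845642, 'camera_from_world': array([[ 0.00727232, -0.99993982, -0.00821382,  0.12594345],
       [ 0.99662562,  0.00657614,  0.08181769, -0.50361237],
       [-0.08175875, -0.00878111,  0.99661346, -1.09319221],
       [ 0.        ,  0.        ,  0.        ,  1.        ]])}
{'fovy': 43.137711138381064, 'cx': 270.3103146591781, 'cy': 207.4490999607338, 'camera_from_world': array([[-4.25987078e-01,  9.04728667e-01, -1.02374851e-03,
         8.86883644e-02],
       [-7.33674030e-01, -3.44784278e-01,  5.85530717e-01,
         3.51866434e-01],
       [ 5.29393452e-01,  2.50179617e-01,  8.10649574e-01,
        -1.71644405e+00],
       [ 0.00000000e+00,  0.00000000e+00,  0.00000000e+00,
         1.00000000e+00]])}
{'time': 0.1, 'joints': array([-1.07417362,  0.68989807, -0.19450064,  1.56620543,  0.15732182,
        0.90250992, -0.2150992 ]), 'joint_velocities': array([-0.00060671, -0.00115375,  0.00038392, -0.00436702, -0.00135139,
        0.0029327 ,  0.00019021]), 'joint_efforts': array([-3.48298483e-03, -5.28497386e+01, -1.27144977e+00, -1.53839368e+01,
       -5.25202369e-02,  1.96349443e-03,  2.96630799e-05]), 'tool_pos': array([0.27885394, 0.5587261 , 0.23800024]), 'eef_rot': array([[-8.94827708e-01,  4.46411271e-01, -5.91602536e-04],
       [ 4.46411638e-01,  8.94826433e-01, -1.51812249e-03],
       [-1.48325402e-04, -1.62255633e-03, -9.99998673e-01]]), 'force': array([ 0.02014171, -0.0550795 ,  0.25153015]), 'ft_torque': array([0.04802376, 0.00517842, 0.0267631 ]), 'grasp_force': 0.0, 'gripper_width': 0.08787699710375374} -0.0187
```

View pics/top.png

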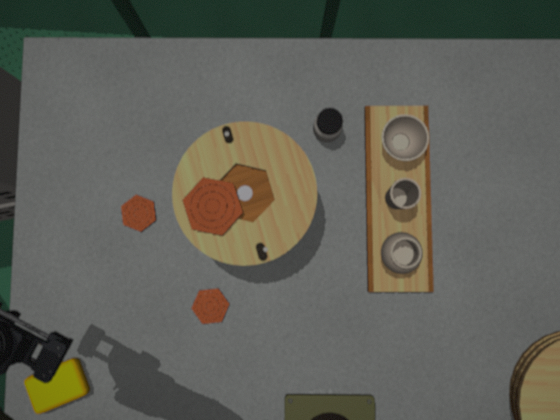

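View pics/scene.png

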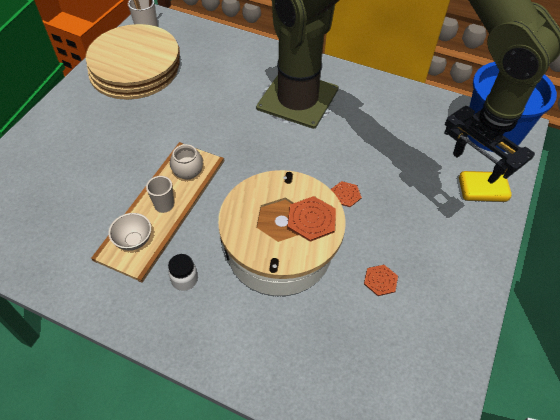

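The top view shows the large insert at about (213,206), overlapping the pocket at about (245,193). The cup is the middle item on the board at (404,194), with the bowl at (405,139), the jar at (402,253) and the pot at (329,123). I'll measure these in world coordinates next.

```bash
cat >> h.py <<'E'
from scipy.optimize import least_squares
def hexfit(P,af,x0,fixed=True):
    # P boundary pts (n,2); robust fit of hexagon of across-flats af -> cx,cy,theta(mod 60)
    def sd(q):
        a=q[2]+np.arange(6)*np.pi/3
        return np.max((P-q[:2])@np.array([np.cos(a),np.sin(a)]),axis=1)-af/2
    best=None
    for t in np.linspace(0,np.pi/3,7)[:-1]:
        r=least_squares(sd,[*x0,t],loss='soft_l1',f_scale=.0015)
        if best is None or r.cost<best.cost: best=r
    r=best; return r.x, np.sqrt(np.mean(sd(r.x)**2))
def pix2plane(uv,p,z):
    f=K(p); uv=np.asarray(uv,float); M=np.linalg.inv(p['camera_from_world'])
    r=np.stack([(uv[:,0]-p['cx'])/f,-(uv[:,1]-p['cy'])/f,-np.ones(len(uv))],-1)@M[:3,:3].T
    return (M[:3,3]+r*((z-M[2,3])/r[:,2])[:,None])[:,:2]
def redmask(im):
    h=cv2.cvtColor(im,cv2.COLOR_RGB2HSV); 
    return (((h[...,0]<9)|(h[...,0]>172))&(h[...,1]>130)&(h[...,2]>60)).astype(np.uint8)
E
python3 - <<'E'
from h import *
z=np.load('top.npz');im,d,w=z['im'],z['d'],z['w'];p=camera_params('top')
m=redmask(im);m=cv2.morphologyEx(m,cv2.MORPH_CLOSE,np.ones((5,5)))
n,l,s,c=cv2.connectedComponentsWithStats(m)
for i in range(1,n):
    if s[i,4]>300:
        q=w[l==i];print(s[i],c[i],np.nanmedian(q,0))
i=l[206,213];ct=max(cv2.findContours((l==i).astype(np.uint8),0,1)[0],key=len)[:,0]
P=pix2plane(ct,p,.159);print('ins',hexfit(P,.110,P.mean(0)))
hsv=cv2.cvtColor(im,cv2.COLOR_RGB2HSV)
for u,v in((190,160),(290,200),(265,185),(260,205),(245,193),(240,172)):print(u,v,im[v,u],w[v,u].round(4))
# bat disc
b=(w[...,2]>.14)&(w[...,2]<.17);b[:,330:]=0;b[:110]=0
nn,ll,ss,cc=cv2.connectedComponentsWithStats(b.astype(np.uint8));k=1+np.argmax(ss[1:,4])
ct=max(cv2.findContours((ll==k).astype(np.uint8),0,1)[0],key=len)[:,0]
P=pix2plane(ct,p,.150);A=np.c_[2*P,np.ones(len(P))];x=np.linalg.lstsq(A,(P**2).sum(1),rcond=None)[0];print('bat',x[:2],np.sqrt(x[2]+x[:2]@x[:2]))
# ware
for nme,(u,v),zr in(('bowl',(405,139),.065),('cup',(404,194),.1),('jar',(402,253),.095)):
    q=w[v-35:v+35,u-35:u+35].reshape(-1,3);q=q[(q[:,2]>zr-.008)&(q[:,2]<zr+.008)];
    (cx,cy),r=cv2.minEnclosingCircle(q[:,:2].astype(np.float32));print(nme,cx,cy,r,len(q),q[:,2].max())
q=w[100:145,310:348].reshape(-1,3);q=q[q[:,2]>.065];print('pot',q.min(0),q.max(0))
q=w[200:205,360:440];print(q[2,::6].round(3).tolist())
E
```

```text
ins (array([ 0.51099534,  0.116019  , -0.51485363]), np.float64(0.49364451722272745))
190 160 [147 132  89] [0.6147 0.3031 0.1479]
290 200 [148 127  89] [0.5316 0.0945 0.1525]
265 185 [118  78  43] [0.564  0.1465 0.1423]
260 205 [118  77  43] [0.5223 0.1566 0.1394]
245 193 [148 146 148] [0.5471 0.1881 0.1411]
240 172 [116  79  42] [0.5914 0.1991 0.1406]
bat [0.5467363  0.18934401] 0.14896690728729747
bowl 0.6854190230369568 -0.16769583523273468 0.05477755144238472 450 0.06980330037501714
cup 0.554664671421051 -0.1561667025089264 0.03386696055531502 256 0.10507867096908785
jar 0.42492833733558655 -0.1545150876045227 0.03589083254337311 258 0.09938034949382657
pot [ 0.69202137 -0.02399138  0.06562063] [0.75072207 0.03283816 0.08034718]
[[0.546, -0.075, 0.001], [0.546, -0.088, 0.009], [0.545, -0.101, 0.013], [0.545, -0.115, 0.015], [0.545, -0.129, 0.017], [0.538, -0.13, 0.072], [0.545, -0.156, 0.021], [0.545, -0.17, 0.019], [0.542, -0.177, 0.046], [0.537, -0.178, 0.088], [0.546, -0.213, 0.014], [nan, nan, nan], [0.548, -0.246, -0.001], [0.548, -0.261, -0.003]]
```

```bash
cat >> h.py <<'E'
def redmask(im):
    a=im.astype(int); return ((a[...,0]>1.9*a[...,1])&(a[...,0]>70)).astype(np.uint8)
def brownmask(im):
    a=im.astype(int); r=a[...,0]/(a[...,2]+1.)
    return ((r>2.1)&(a[...,0]<=1.9*a[...,1])&(a[...,0]>50)).astype(np.uint8)
def big(m,near=None):
    n,l,s,c=cv2.connectedComponentsWithStats(m)
    i=1+np.argmax(s[1:,4]); return (l==i).astype(np.uint8),s[i],c[i]
def contour(m): return max(cv2.findContours(m,0,1)[0],key=len)[:,0]
E
python3 - <<'E'
from h import *
z=np.load('top.npz');im,w=z['im'],z['w'];p=camera_params('top')
print(im[206,213],im[190,213],im[200,190])
m,s,c=big(cv2.morphologyEx(redmask(im),cv2.MORPH_CLOSE,np.ones((5,5))));print(s,c,np.nanmedian(w[m>0],0))
P=pix2plane(contour(m),p,.159);print('ins',hexfit(P,.110,P.mean(0)))
b=brownmask(im);b[:,330:]=0;b,s,c=big(cv2.morphologyEx(b,cv2.MORPH_CLOSE,np.ones((13,13))));print(s,c)
ct=contour(b); dm=cv2.dilate(m,np.ones((7,7)))
ct=ct[dm[ct[:,1],ct[:,0]]==0]
# rim edges at top plane
P=pix2plane(ct,p,.150)
print('pocket',hexfit(P,.112,[.547,.189]))
o=im.copy();o[m>0]=[0,0,255];o[ct[:,1],ct[:,0]]=[255,0,255];save('seg',cv2.resize(o[110:280,110:340],None,fx=3,fy=3,interpolation=0))
E
```

```text
[134  70  43] [123  64  39] [125  66  39]
[ 184  179   58   55 2183] [212.25240495 205.87540082] [0.51756538 0.2535393  0.15911821]
ins (array([0.51853264, 0.25417573, 0.74587436]), np.float64(0.004821266157130801))
[ 183  165   91   70 4028] [227.22864945 199.79046673]
pocket (array([ 0.54547829,  0.19144156, -0.23075406]), np.float64(0.0021734139550959285))
```

View pics/seg.png

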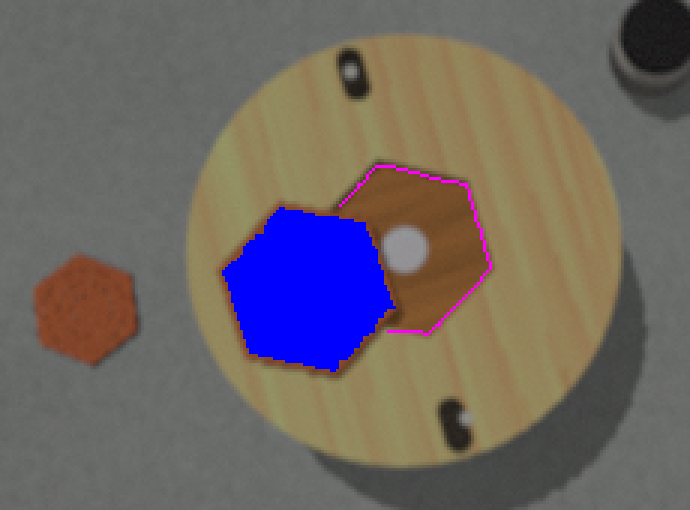

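Emit:
{"api": "jog_arm", "payload": {"commands": [[0, 0, 0.885, -293, -93, -60, 23], [0, 0, 0.885, -293, -93, -60, 23], [0, 0, 0.885, -293, -93, -60, 23], [0, 0, 0.885, -293, -93, -60, 23], [0, 0, 0.885, -293, -93, -60, 23], [0, 0, 0.885, -293, -93, -60, 23], [0, 0, 0.885, -293, -93, -60, 23], [0, 0, 0.885, -293, -93, -60, 23]]}}

```text
time: 0.77
tool_pos: [0.5041, 0.3398, 0.2995]
eef_rot: [[-0.209, 0.978, 0.003], [0.978, 0.209, -0.003], [-0.004, 0.003, -1.0]]
force: [1.5, -0.8, -0.0]
gripper_width: 0.037
grasp_force: 0.0
```

```bash
python3 - <<'E'
from h import *
o=ctrl.get_obs();print(o['time'],o['tool_pos'],o['eef_rot'],o['joints'],o['gripper_width'],o['force'])
im,d,p=grab('wrist');save('w1',im);np.savez('w1',im=im,d=d,w=cloud(d,p),T=p['camera_from_world']);print(p)
E
```

```text
0.7667 [0.50407232 0.33979846 0.29951962] [[-0.20931965  0.97784124  0.00343491]
 [ 0.977841    0.2093296  -0.00284595]
 [-0.00350191  0.00276308 -0.99999005]] [-0.69628777  0.59699774  0.04393776  1.55091436 -0.02427828  0.99329512
 -0.43582307] 0.03704466976801277 [ 1.52852043 -0.84141032 -0.04014385]
{'fovy': 59.456525854446085, 'cx': 283.28097567632636, 'cy': 207.55699575484599, 'camera_from_world': array([[ 0.97802145,  0.20847082,  0.00373621, -0.56456701],
       [-0.197996  ,  0.9341985 , -0.29676715, -0.15825376],
       [-0.06535765,  0.28950489,  0.95494256, -0.51325045],
       [ 0.        ,  0.        ,  0.        ,  1.        ]])}
```

View pics/w1.png

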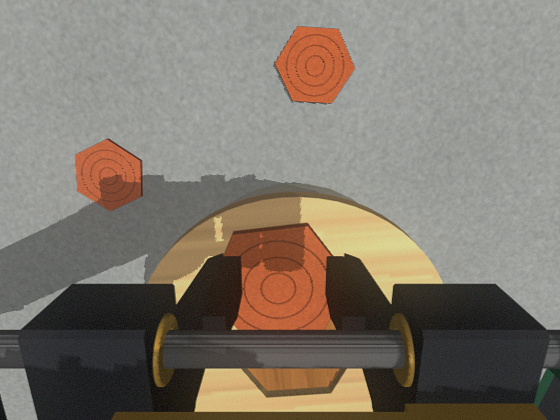

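The wrist camera sits on the tool's +x side. The insert is at about (280,285), with its back flat along the top from (237,232) to (308,224), and the gripper partly hides the pocket. I'll back off along -x and up for a clear view of both.

Emit:
{"api": "jog_arm", "payload": {"commands": [[0, 0, 0, -40, 0, -20, 23], [0, 0, 0, -80, 0, -40, 23], [0, 0, 0, -120, 0, -50, 23], [0, 0, 0, -160, 0, -60, 23], [0, 0, 0, -180, 0, -60, 23], [0, 0, 0, -180, 0, -60, 23]]}}

```text
time: 1.32
tool_pos: [0.5413, 0.1619, 0.3595]
eef_rot: [[-0.211, 0.977, 0.002], [0.977, 0.211, -0.004], [-0.005, 0.001, -1.0]]
force: [-0.0, -0.4, -0.2]
gripper_width: 0.0203
grasp_force: 0.0
```

```bash
python3 - <<'E'
from h import *
o=ctrl.get_obs();print(o['tool_pos'],o['joint_velocities'].round(3))
im,d,p=grab('wrist');save('w2',im);np.savez('w2',im=im,d=d,w=cloud(d,p),T=p['camera_from_world'])
E
```

```text
[0.54129746 0.16190553 0.35951048] [-0.065  0.025 -0.08  -0.002 -0.038 -0.007 -0.058]
```

View pics/w2.png

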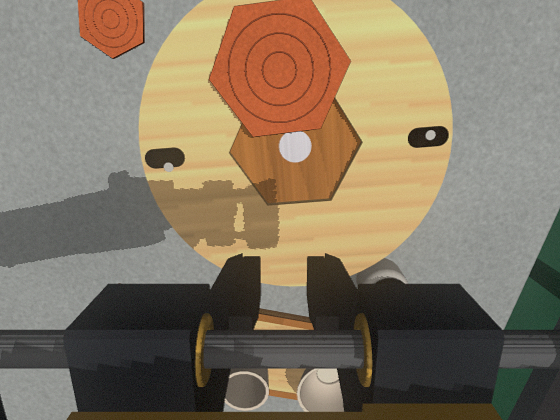

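This view shows both: the insert centred at about (279,70) and the pocket at about (296,147), with its lower corners at (268,205), (333,199) and (361,142).

```bash
cat > fit.py <<'E'
from h import *
def fit(name,mk=True):
    z=np.load(name+'.npz');im,w=z['im'],z['w'];p=camera_params('wrist');p['camera_from_world']=z['T']
    roi=np.zeros((420,560),np.uint8);roi[:250]=1
    a=im.astype(int); bat=(np.abs(w[...,2]-.15)<.03)&(roi>0)
    red=((a[...,0]>1.65*a[...,1])&(a[...,0]>60)&bat&(a[...,0]-a[...,1]>60)).astype(np.uint8)
    hs=cv2.cvtColor(im,cv2.COLOR_RGB2HSV)
    red=((hs[...,0]<11)&(hs[...,1]>130)&bat).astype(np.uint8)
    m,s,c=big(cv2.morphologyEx(red,cv2.MORPH_CLOSE,np.ones((9,9))));print('red',s,c,'z',np.nanmedian(w[m>0][:,2]))
    ct=contour(m);ct=ct[ct[:,1]>3];P=pix2plane(ct,p,.159)
    r=hexfit(P,.110,P.mean(0));print('ins',r)
    return im,p,m,r[0],ct,w
if __name__=='__main__':
    im,p,m,q,ct,w=fit('w2')
    hs=cv2.cvtColor(im,cv2.COLOR_RGB2HSV)
    for u,v in((260,180),(330,160),(300,180),(280,235),(200,130),(279,70),(150,60)):print((u,v),hs[v,u],w[v,u].round(4))
E
python3 fit.py
```

```text
red [  209     0   141   137 14207] [278.67699022  66.0862251 ] z 0.15901998839576137
ins (array([0.51732849, 0.25498365, 0.85771053]), np.float64(0.0008263621693144403))
(260, 180) [ 15 165 168] [0.52   0.1491 0.141 ]
(330, 160) [ 14 156 170] [0.5844 0.1837 0.1402]
(300, 180) [ 14 161 165] [0.5596 0.1577 0.1413]
(280, 235) [ 18 110 211] [0.5515 0.0986 0.1506]
(200, 130) [ 22  99 212] [0.4551 0.187  0.1498]
(279, 70) [  9 177 189] [0.5175 0.2546 0.1586]
(150, 60) [ 30   5 147] [0.3509 0.2399 0.0007]
```

```bash
cat > fit2.py <<'E'
from fit import *
im,p,m,q,ct,w=fit('w2')
hs=cv2.cvtColor(im,cv2.COLOR_RGB2HSV)
b=((hs[...,1]>132)&(hs[...,0]>=11)&(hs[...,0]<25)).astype(np.uint8);b[230:]=0;b[:80]=0
b,s,c=big(cv2.morphologyEx(b,cv2.MORPH_CLOSE,np.ones((9,9))));print(s,c)
ct=contour(b);dm=cv2.dilate(m,np.ones((9,9)));ct=ct[dm[ct[:,1],ct[:,0]]==0]
P=pix2plane(ct,p,.150)
r=hexfit(P,.112,[.547,.19]);print('pocket top plane',r)
def sd(q):
    a=q[2]+np.arange(6)*np.pi/3;return (P-q[:2])@np.array([np.cos(a),np.sin(a)])
D=sd(r[0]);k=D.argmax(1)
for i in range(6):
    if (k==i).sum()>5: print(i,np.degrees(r[0][2])+60*i,(k==i).sum(),(D[k==i,i].mean()-.056)*1e3,D[k==i,i].std()*1e3)
C=np.linalg.inv(p['camera_from_world'])[:3,3];print('cam',C)
dl=r[0][:2]-q[:2];print('delta',dl,np.hypot(*dl),np.degrees(np.arctan2(dl[1],dl[0])))
E
python3 fit2.py
```

```text
red [  209     0   141   137 14207] [278.67699022  66.0862251 ] z 0.15901998839576137
ins (array([0.51732849, 0.25498365, 0.85771053]), np.float64(0.0008263621693144403))
[ 230   95  131  108 6884] [298.37579895 160.33163858]
pocket top plane (array([0.54533137, 0.19333002, 0.81340887]), np.float64(0.0188708967080993))
0 46.60489549725338 42 -9.790232777035182 15.045768499424495
2 166.60489549725338 27 -12.956669089582228 16.689852111547435
3 226.60489549725338 70 -10.222010884945238 16.739551993268435
4 286.6048954972534 82 -8.002712821845996 16.100586518969703
5 346.6048954972534 75 -9.152103809038831 16.371648152092266
cam [0.52455138 0.23643567 0.505145  ]
delta [ 0.02800288 -0.06165363] 0.06771507773050586 -65.57260324912667
```

```bash
sed -i "s/^def sd/for _ in range(3):\n    a=r[0][2]+np.arange(6)*np.pi\/3;e=np.max((P-r[0][:2])@np.array([np.cos(a),np.sin(a)]),axis=1)-.056\n    P=P[abs(e)<.004];r=hexfit(P,.112,r[0][:2]);print('pocket',r,len(P))\ndef sd/" fit2.py; python3 fit2.py
```

```text
red [  209     0   141   137 14207] [278.67699022  66.0862251 ] z 0.15901998839576137
ins (array([0.51732849, 0.25498365, 0.85771053]), np.float64(0.0008263621693144403))
[ 230   95  131  108 6884] [298.37579895 160.33163858]
pocket top plane (array([0.54533137, 0.19333002, 0.81340887]), np.float64(0.0188708967080993))
pocket (array([0.54546167, 0.19280717, 0.81574209]), np.float64(0.001363984292669167)) 229
pocket (array([0.54546167, 0.19280717, 0.8157421 ]), np.float64(0.0013639842907532014)) 229
pocket (array([0.54546167, 0.19280717, 0.8157421 ]), np.float64(0.0013639842907033144)) 229
0 46.738579246846385 34 -2.2299189072437358 0.243926949646454
2 166.73857924684637 21 -2.8014252729859077 0.25792898614799414
3 226.73857924684637 52 -0.9999290546043316 0.27889795199386225
4 286.73857924684637 64 -0.004232922855819388 0.361801764229641
5 346.73857924684637 58 -0.5410892747914897 0.35604269456917464
cam [0.52455138 0.23643567 0.505145  ]
delta [ 0.02813318 -0.06217648] 0.06824507870549701 -65.65453411694052
```

```bash
sed -i "s/&(hs\[...,0\]>=11)&(hs\[...,0\]<25)/\&(m==0)/" fit2.py; python3 fit2.py | grep -v red; python3 - <<'E'
from h import *
im=np.load('w2.npz')['im'];hs=cv2.cvtColor(im,cv2.COLOR_RGB2HSV)
print(hs[160,345:365].tolist());print(hs[195:212,300].tolist())
E
```

```text
ins (array([0.51732849, 0.25498365, 0.85771053]), np.float64(0.0008263621693144403))
[ 230   95  131  108 6884] [298.37579895 160.33163858]
pocket top plane (array([0.54533137, 0.19333002, 0.81340887]), np.float64(0.0188708967080993))
pocket (array([0.54546167, 0.19280717, 0.81574209]), np.float64(0.001363984292669167)) 229
pocket (array([0.54546167, 0.19280717, 0.8157421 ]), np.float64(0.0013639842907532014)) 229
pocket (array([0.54546167, 0.19280717, 0.8157421 ]), np.float64(0.0013639842907033144)) 229
0 46.738579246846385 34 -2.2299189072437358 0.243926949646454
2 166.73857924684637 21 -2.8014252729859077 0.25792898614799414
3 226.73857924684637 52 -0.9999290546043316 0.27889795199386225
4 286.73857924684637 64 -0.004232922855819388 0.361801764229641
5 346.73857924684637 58 -0.5410892747914897 0.35604269456917464
cam [0.52455138 0.23643567 0.505145  ]
delta [ 0.02813318 -0.06217648] 0.06824507870549701 -65.65453411694052
[[15, 169, 169], [14, 163, 172], [16, 166, 160], [14, 161, 166], [14, 156, 113], [17, 155, 97], [17, 107, 76], [19, 115, 111], [19, 109, 201], [20, 108, 219], [19, 112, 214], [18, 112, 211], [17, 113, 215], [17, 113, 206], [16, 115, 211], [18, 119, 206], [17, 113, 207], [18, 116, 204], [17, 116, 207], [17, 115, 208]]
[[15, 157, 162], [15, 167, 160], [15, 156, 163], [14, 162, 165], [14, 167, 165], [16, 149, 140], [21, 124, 101], [16, 118, 91], [19, 106, 199], [19, 110, 213], [19, 108, 211], [18, 110, 209], [19, 111, 212], [19, 108, 210], [18, 110, 214], [18, 114, 212], [18, 112, 211]]
```

```bash
sed -i "s/P=pix2plane(ct,p,.150)/P=pix2plane(ct,p,.141)/" fit2.py; python3 fit2.py | grep -v red
```

```text
ins (array([0.51732849, 0.25498365, 0.85771053]), np.float64(0.0008263621693144403))
[ 230   95  131  108 6884] [298.37579895 160.33163858]
pocket top plane (array([0.54654304, 0.1906824 , 0.81599182]), np.float64(0.018936834513405394))
pocket (array([0.54667983, 0.19031887, 0.81558107]), np.float64(0.0003543575174371435)) 229
pocket (array([ 0.54667983,  0.19031887, -0.23161647]), np.float64(0.00035435751653169976)) 229
pocket (array([ 0.54667983,  0.19031887, -0.23161647]), np.float64(0.00035435751653509375)) 229
0 -13.270646322595336 57 -0.08883083240417144 0.2909754666564818
1 46.72935367740466 36 -0.32592544624903547 0.24678984546120736
3 166.72935367740467 22 -0.45514326527110877 0.2667219254771754
4 226.72935367740467 52 -0.1352856093418675 0.2701423769117707
5 286.7293536774047 62 -0.07513929026625038 0.31734094167025245
cam [0.52455138 0.23643567 0.505145  ]
delta [ 0.02935134 -0.06466478] 0.07101432723900905 -65.58670655553344
```

Emit:
{"api": "jog_arm", "payload": {"commands": [[0, 0, -0.121, 40, -5, 0, 23], [0, 0, -0.121, 80, -10, 20, 23], [0, 0, -0.121, 120, -14, 50, 23], [0, 0, -0.121, 150, -14, 80, 23], [0, 0, -0.121, 180, -14, 110, 23], [0, 0, -0.121, 180, -14, 140, 23], [0, 0, -0.121, 180, -14, 150, 23], [0, 0, -0.121, 180, -14, 150, 23]]}}

```text
time: 2.03
tool_pos: [0.4827, 0.3422, 0.2052]
eef_rot: [[-0.341, 0.94, -0.007], [0.94, 0.341, -0.005], [-0.002, -0.008, -1.0]]
force: [0.2, -0.5, 1.0]
gripper_width: 0.0202
grasp_force: 0.0
```

Emit:
{"api": "jog_arm", "payload": {"commands": [[0, 0, 0, 0, 0, 0, 23]]}}

```text
time: 2.12
tool_pos: [0.4862, 0.3416, 0.209]
eef_rot: [[-0.337, 0.942, -0.0], [0.942, 0.337, -0.001], [-0.001, -0.001, -1.0]]
force: [0.7, -1.0, 0.4]
gripper_width: 0.02
grasp_force: 0.0
```

```bash
cat > go.py <<'E'
import sys
from h import *
# usage: go.py x y z yaw_of_toolx_deg  -> tool-frame deltas (pointing straight down)
from scipy.spatial.transform import Rotation as R
o=ctrl.get_obs();T=o['eef_rot'];x,y,z,a=map(float,sys.argv[1:5]);a=np.radians(a)
X=np.array([np.cos(a),np.sin(a),0]);Z=np.array([0,0,-1.]);G=np.c_[X,np.cross(Z,X),Z]
print('t',o['time'],'pos',o['tool_pos'].round(4),'yaw',np.degrees(np.arctan2(T[1,0],T[0,0])).round(2),'F',o['force'].round(2),'w',o['gripper_width'].round(4),'g',o['grasp_force'])
print('rot',R.from_matrix(T.T@G).as_rotvec().round(4),'shift mm',(T.T@(np.array([x,y,z])-o['tool_pos'])*1e3).round(1))
E
python3 go.py .4895 .3353 .153 109.14
```

```text
Traceback (most recent call last):
  File "go.py", line 7, in <module>
    print('t',o['time'],'pos',o['tool_pos'].round(4),'yaw',np.degrees(np.arctan2(T[1,0],T[0,0])).round(2),'F',o['force'].round(2),'w',o['gripper_width'].round(4),'g',o['grasp_force'])
                                                                                                                                      ^^^^^^^^^^^^^^^^^^^^^^^^
AttributeError: 'float' object has no attribute 'round'
```

Emit:
{"api": "jog_arm", "payload": {"commands": [[0, 0, 0, 0, 0, 0, 23], [0, 0, 0, 0, 0, 0, 23]]}}

```text
time: 2.28
tool_pos: [0.4878, 0.3417, 0.2109]
eef_rot: [[-0.335, 0.942, 0.003], [0.942, 0.335, 0.002], [0.001, 0.004, -1.0]]
force: [0.2, -1.3, -0.1]
gripper_width: 0.0202
grasp_force: 0.0
```

```bash
sed -i "s/o\['gripper_width'\].round(4)/o['gripper_width']/" go.py; python3 go.py .4895 .3353 .153 109.14
```

```text
t 2.2833 pos [0.4878 0.3417 0.2109] yaw 109.59 F [ 0.16 -1.29 -0.13] w 0.020216514107258606 g 0.0
rot [ 0.0039 -0.0007  0.0078] shift mm [-6.7 -0.8 57.9]
```

Emit:
{"api": "jog_arm", "payload": {"commands": [[0, 0, 0.004, 0, 0, 25, 23], [0, 0, 0.008, -2, 0, 45, 23], [0, 0, 0.008, -4, 0, 55, 23], [0, 0, 0.008, -6, -1, 57, 23], [0, 0, 0.008, -6, -1, 57, 23], [0, 0, 0.008, -6, -1, 57, 23]]}}

```text
time: 2.78
tool_pos: [0.488, 0.3363, 0.153]
eef_rot: [[-0.329, 0.944, 0.002], [0.944, 0.329, 0.001], [0.001, 0.002, -1.0]]
force: [-0.0, -0.2, 0.3]
gripper_width: 0.0203
grasp_force: 0.0
```

```bash
python3 go.py .4895 .3353 .153 109.14
```

```text
t 2.7833 pos [0.488  0.3363 0.153 ] yaw 109.2 F [-0.01 -0.22  0.33] w 0.020326169809234042 g 0.0
rot [ 0.0021 -0.0006  0.0011] shift mm [-1.4  1.1  0. ]
```

Emit:
{"api": "jog_arm", "payload": {"commands": [[0, 0, 0, -5, 1, 0, 23], [0, 0, 0, -10, 1, 0, 23], [0, 0, 0, -14, 1, 0, 23], [0, 0, 0, -17, 1, 0, 23], [0, 0, 0, -20, 1, 0, 23], [0, 0, 0, -22, 1, 0, 23], [0, 0, 0, -24, 1, 0, 23], [0, 0, 0, -24, 1, 0, 23]]}}

```text
time: 3.45
tool_pos: [0.496, 0.3143, 0.1519]
eef_rot: [[-0.33, 0.944, 0.0], [0.944, 0.33, 0.001], [0.001, 0.0, -1.0]]
force: [-0.6, 1.0, 1.0]
gripper_width: 0.02
grasp_force: 0.5
```

```bash
python3 go.py .4895 .3353 .153 109.14;  python3 - <<'E'
from h import *
im,d,p=grab('wrist');save('w3',im);np.savez('w3',im=im,d=d,w=cloud(d,p),T=p['camera_from_world'])
E
python3 -c "
from fit import *
fit('w3')"
```

```text
t 3.45 pos [0.496  0.3143 0.1519] yaw 109.27 F [-0.56  1.    1.03] w 0.020046420135402886 g 0.5434493254870176
rot [ 0.0005 -0.0009  0.0023] shift mm [22.   0.8 -1.1]Traceback (most recent call last):
  File "<string>", line 3, in <module>
    fit('w3')
    ~~~^^^^^^
  File "fit.py", line 9, in fit
    m,s,c=big(cv2.morphologyEx(red,cv2.MORPH_CLOSE,np.ones((9,9))));print('red',s,c,'z',np.nanmedian(w[m>0][:,2]))
          ~~~^^^^^^^^^^^^^^^^^^^^^^^^^^^^^^^^^^^^^^^^^^^^^^^^^^^^^^
  File "h.py", line 38, in big
    i=1+np.argmax(s[1:,4]); return (l==i).astype(np.uint8),s[i],c[i]
        ~~~~~~~~~^^^^^^^^^
    return _wrapfunc(a, 'argmax', axis=axis, out=out, **kwds)
    return bound(*args, **kwds)
ValueError: attempt to get argmax of an empty sequence
```

View pics/w3.png

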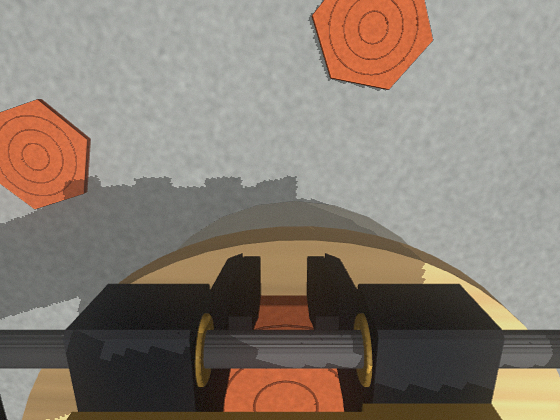

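The insert's back edge shows between the fingertips at about (285,297), and the 1 N force suggests contact. I'll push gently along the computed line now.

Emit:
{"api": "jog_arm", "payload": {"commands": [[0, 0, 0.003, -3, 0.4, 0, 23], [0, 0, 0.006, -7, 1, -0.5, 23], [0, 0, 0.01, -11, 1.6, -0.5, 23], [0, 0, 0.013, -16, 2.3, -0.5, 23], [0, 0, 0.017, -21, 3, -0.5, 23], [0, 0, 0.021, -26, 3.7, -0.5, 23], [0, 0, 0.025, -31, 4.4, -0.5, 23], [0, 0, 0.028, -36, 5.1, -0.5, 23]]}}

```text
time: 4.17
tool_pos: [0.5129, 0.2809, 0.1522]
eef_rot: [[-0.302, 0.953, -0.0], [0.953, 0.302, -0.0], [-0.0, -0.0, -1.0]]
force: [-0.8, 0.7, 0.1]
gripper_width: 0.0202
grasp_force: 0.7
```

```bash
python3 go.py .5283 .2516 .1525 106.73
```

```text
t 4.1667 pos [0.5129 0.2809 0.1522] yaw 107.61 F [-0.81  0.66  0.06] w 0.020210275718571178 g 0.7016772776842117
rot [-0.0001  0.      0.0153] shift mm [-32.6   5.8  -0.3]
```

Emit:
{"api": "jog_arm", "payload": {"commands": [[0, 0, 0.003, -4, 0.6, 0, 23], [0, 0, 0.006, -8, 1.3, 0, 23], [0, 0, 0.009, -12, 2, 0, 23], [0, 0, 0.012, -16, 2.7, 0, 23], [0, 0, 0.015, -20, 3.5, 0, 23], [0, 0, 0.015, -20, 3.5, 0, 23]]}}

```text
time: 4.67
tool_pos: [0.5227, 0.2623, 0.1523]
eef_rot: [[-0.287, 0.958, 0.001], [0.958, 0.287, -0.001], [-0.001, 0.0, -1.0]]
force: [-0.1, -0.9, -1.0]
gripper_width: 0.0201
grasp_force: 0.0
```

Emit:
{"api": "jog_arm", "payload": {"commands": [[0, 0, 0, 8, 0, 0, 23], [0, 0, 0, 12, 0, -15, 23], [0, 0, 0, 0, 0, -55, 23], [0, 0, 0, -40, 0, -95, 23], [0, 0, 0, -80, 0, -135, 23], [0, 0, 0, -110, 0, -170, 23], [0, 0, 0, -110, 0, -195, 23], [0, 0, 0, -110, 0, -195, 23]]}}

```text
time: 5.33
tool_pos: [0.557, 0.1546, 0.3527]
eef_rot: [[-0.283, 0.959, 0.009], [0.959, 0.283, 0.0], [-0.003, 0.009, -1.0]]
force: [0.8, 0.6, -0.7]
gripper_width: 0.0204
grasp_force: 0.0
```

```bash
python3 go.py .5283 .2516 .1525 106.73;  python3 - <<'E'
from h import *
im,d,p=grab('wrist');save('w4',im);np.savez('w4',im=im,d=d,w=cloud(d,p),T=p['camera_from_world'])
E
python3 -c "
from fit import *
im,p,m,q,ct,w=fit('w4')
o=im.copy();cv2.drawContours(o,[ct[:,None]],-1,(0,0,255),1);save('w4o',o)
d=np.array([.5467,.1903])-q[:2];u=np.array([.2879,-.9577]);v=np.array([.9577,.2879]);print('along',d@u*1e3,'lat',d@v*1e3,'rot',np.degrees((-.2316-q[2]+np.pi/6)%(np.pi/3)-np.pi/6))
"
```

```text
t 5.3333 pos [0.557  0.1546 0.3527] yaw 106.46 F [ 0.79  0.64 -0.7 ] w 0.020367491994055582 g 0.0
rot [ 0.0086  0.0025 -0.0047] shift mm [101.6  -1.8 200. ]
red [  211    63   139   124 12889] [280.0498875  123.72356273] z 0.1589819817843649
ins (array([0.54236393, 0.19951909, 0.8130512 ]), np.float64(0.0008920843527056481))
along 10.077482285045713 lat 1.498478761040541 rot 0.14589542844580958
```

View pics/w4o.png

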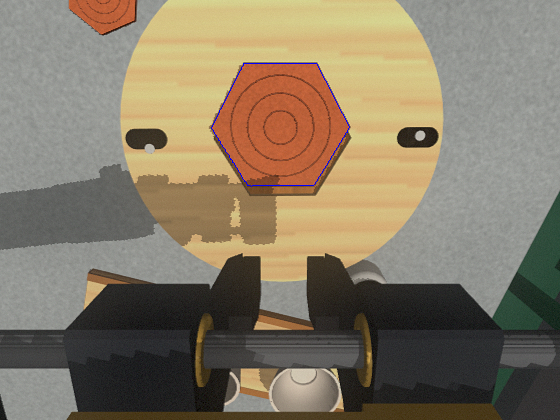

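The insert fits at (281,124), about 10 mm short of the pocket and aligned with it (1.5 mm lateral, 0.15°). I'll go back behind it and finish the push.

Emit:
{"api": "jog_arm", "payload": {"commands": [[0, 0, 0, 40, 0, 0, 23], [0, 0, 0, 80, 0, 20, 23], [0, 0, 0, 110, 0, 55, 23], [0, 0, 0, 121, 0, 95, 23], [0, 0, 0, 121, 0, 130, 23], [0, 0, 0, 121, 0, 160, 23], [0, 0, 0, 121, 0, 165, 23], [0, 0, 0, 121, 0, 165, 23]]}}

```text
time: 6.05
tool_pos: [0.5169, 0.2739, 0.18]
eef_rot: [[-0.29, 0.957, -0.005], [0.957, 0.29, -0.003], [-0.001, -0.006, -1.0]]
force: [0.3, -0.5, 0.8]
gripper_width: 0.0204
grasp_force: 0.0
```

Emit:
{"api": "jog_arm", "payload": {"commands": [[0, 0, 0, 0, 0, 0, 23], [0, 0, 0, 0, 0, 0, 23]]}}

```text
time: 6.22
tool_pos: [0.5203, 0.2747, 0.1843]
eef_rot: [[-0.288, 0.957, 0.003], [0.957, 0.288, 0.002], [0.001, 0.004, -1.0]]
force: [0.1, 0.0, 0.1]
gripper_width: 0.0207
grasp_force: 0.0
```

```bash
python3 go.py .5198 .2719 .1525 106.73
```

```text
t 6.2167 pos [0.5203 0.2747 0.1843] yaw 106.76 F [0.05 0.   0.1 ] w 0.02074581965976174 g 0.0
rot [ 0.0039 -0.0009  0.0006] shift mm [-2.6 -1.4 31.8]
```

Emit:
{"api": "jog_arm", "payload": {"commands": [[0, 0, 0, 0, -1.4, 15, 23], [0, 0, 0, 0, -1.4, 27, 23], [0, 0, 0, 0, -1.4, 31.5, 23], [0, 0, 0, -3, -1.4, 31.5, 23], [0, 0, 0, -7, -1.4, 31.5, 23], [0, 0, 0, -10, -1.4, 31.5, 23], [0, 0, 0, -12, -1.4, 31.5, 23], [0, 0, 0, -12, -1.4, 31.5, 23]]}}

```text
time: 6.88
tool_pos: [0.5218, 0.2617, 0.1515]
eef_rot: [[-0.288, 0.958, 0.001], [0.958, 0.288, 0.001], [0.0, 0.002, -1.0]]
force: [0.6, 0.2, 0.5]
gripper_width: 0.0201
grasp_force: 0.0
```

Emit:
{"api": "jog_arm", "payload": {"commands": [[0, 0, 0, -2, 0.2, 0, 23], [0, 0, 0, -4, 0.5, 0, 23], [0, 0, 0, -6, 0.8, 0, 23], [0, 0, 0, -8, 1.1, 0, 23], [0, 0, 0, -9, 1.3, 0, 23], [0, 0, 0, -10, 1.5, 0, 23], [0, 0, 0, -10, 1.5, 0, 23]]}}

```text
time: 7.47
tool_pos: [0.5255, 0.2522, 0.1506]
eef_rot: [[-0.288, 0.958, -0.0], [0.958, 0.288, -0.001], [-0.001, -0.0, -1.0]]
force: [-0.0, -1.6, -0.0]
gripper_width: 0.0204
grasp_force: 0.0
```

Emit:
{"api": "jog_arm", "payload": {"commands": [[0, 0, 0, -0.5, 0, 0, 23], [0, 0, 0, -1, 0, 0, 23], [0, 0, 0, -1, 0, 0, 23]]}}

```text
time: 7.72
tool_pos: [0.5257, 0.2515, 0.1506]
eef_rot: [[-0.288, 0.958, -0.0], [0.958, 0.288, -0.001], [-0.001, -0.0, -1.0]]
force: [0.7, -0.2, 0.1]
gripper_width: 0.0202
grasp_force: 0.0
```

Emit:
{"api": "jog_arm", "payload": {"commands": [[0, 0, 0, 6, 0, -2, 23], [0, 0, 0, 10, 0, -15, 23], [0, 0, 0, 0, 0, -55, 23], [0, 0, 0, -40, 0, -95, 23], [0, 0, 0, -80, 0, -135, 23], [0, 0, 0, -100, 0, -170, 23], [0, 0, 0, -100, 0, -195, 23], [0, 0, 0, -100, 0, -195, 23]]}}

```text
time: 8.38
tool_pos: [0.5583, 0.1534, 0.3524]
eef_rot: [[-0.283, 0.959, 0.011], [0.959, 0.283, 0.002], [-0.002, 0.011, -1.0]]
force: [0.6, 0.7, 0.9]
gripper_width: 0.02
grasp_force: 0.0
```

```bash
cat > chk.py <<'E'
import sys
from h import *
n=sys.argv[1]
im,d,p=grab('wrist');np.savez(n,im=im,d=d,w=cloud(d,p),T=p['camera_from_world'])
from fit import *
im,p,m,q,ct,w=fit(n)
o=im.copy();cv2.drawContours(o,[ct[:,None]],-1,(0,0,255),1);save(n+'o',o)
d=np.array([.5467,.1903])-q[:2];u=np.array([.2879,-.9577]);v=np.array([.9577,.2879]);print('along',d@u*1e3,'lat',d@v*1e3,'rot',np.degrees((-.2316-q[2]+np.pi/6)%(np.pi/3)-np.pi/6))
E=cv2.erode(m,np.ones((9,9)));s=(E>0)&np.isfinite(w[...,2]);A=np.c_[w[s][:,:2]-q[:2],np.ones(s.sum())];print('plane',np.linalg.lstsq(A,w[s][:,2],rcond=None)[0])
ring=(cv2.dilate(m,np.ones((31,31)))-cv2.dilate(m,np.ones((13,13))))>0;print('bat ring z',np.nanmedian(w[ring][:,2]))
E
python3 chk.py w5
```

```text
red [  212    73   135   120 12068] [279.416059   132.57789195] z 0.15001763750667785
ins (array([ 0.54598121,  0.19076363, -0.23298028]), np.float64(0.0021485961384543127))
along 0.6509540052787745 lat 0.5549035919872862 rot 0.07908414858539954
plane [0.00085215 0.00097186 0.15002528]
bat ring z 0.14998237648036244
```

View pics/w5o.png

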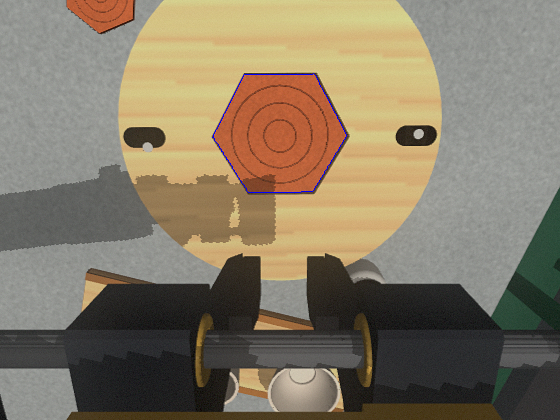

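The insert is seated: its surface is at z 0.1500, level with the surrounding bat and untilted, centred at about (280,134). Next is the cup.

Emit:
{"api": "jog_arm", "payload": {"commands": [[0, 0, -0.12, -38, -6, 0, 100], [0, 0, -0.24, -76, -12, 5, 100], [0, 0, -0.36, -114, -18, 10, 100], [0, 0, -0.48, -152, -24, 15, 100], [0, 0, -0.6, -190, -30, 20, 100], [0, 0, -0.72, -228, -36, 30, 100], [0, 0, -0.84, -266, -42, 40, 100], [0, 0, -0.96, -300, -48, 50, 100]]}}

```text
time: 9.1
tool_pos: [0.5949, -0.1458, 0.2939]
eef_rot: [[-0.952, 0.306, -0.002], [0.306, 0.952, 0.001], [0.002, 0.0, -1.0]]
force: [-0.0, -0.5, 0.6]
gripper_width: 0.0715
grasp_force: 0.0
```

Emit:
{"api": "jog_arm", "payload": {"commands": [[0, 0, -0.12, 0, 0, 0, 100], [0, 0, -0.24, 0, 0, 0, 100], [0, 0, -0.27, 0, 0, 0, 100], [0, 0, -0.27, 0, 0, 0, 100], [0, 0, -0.27, 0, 0, 0, 100]]}}

```text
time: 9.52
tool_pos: [0.5951, -0.1433, 0.2952]
eef_rot: [[-0.999, 0.048, -0.001], [0.048, 0.999, 0.001], [0.001, 0.001, -1.0]]
force: [0.8, 0.6, 0.1]
gripper_width: 0.0884
grasp_force: 0.0
```

```bash
python3 go.py .5547 -.1562 .051 177; python3 - <<'E'
from h import *
im,d,p=grab('wrist');w=cloud(d,p);save('w6',im)
q=w[(w[...,2]>.090)&(w[...,2]<.106)&(abs(w[...,0]-.555)<.05)&(abs(w[...,1]+.156)<.05)]
print('rim',cv2.minEnclosingCircle(q[:,:2].astype(np.float32)),len(q),q[:,2].max())
s=np.linalg.lstsq(np.c_[2*q[:,:2],np.ones(len(q))],(q[:,:2]**2).sum(1),rcond=None)[0];print('ls',s[:2],np.sqrt(s[2]+s[:2]@s[:2]))
# seated insert from w5, top at .150
from fit import fit
im,p,m,q,ct,w=fit('w5');P=pix2plane(ct,p,.150);print('insert',hexfit(P,.11,P.mean(0)))
E
```

```text
t 9.5167 pos [ 0.5951 -0.1433  0.2952] yaw 177.22 F [0.76 0.6  0.12] w 0.08844129185607877 g 0.0
rot [ 0.001  -0.0009  0.0039] shift mm [ 39.5 -15.1 244.2]
rim ((0.5550280809402466, -0.15580664575099945), 0.0338534340262413) 1437 0.10231116331322732
ls [ 0.55457023 -0.15555039] 0.03063908510948128
red [  212    73   135   120 12068] [279.416059   132.57789195] z 0.15001763750667785
ins (array([ 0.54598121,  0.19076363, -0.23298028]), np.float64(0.0021485961384543127))
insert (array([0.54607883, 0.19013424, 0.81538631]), np.float64(0.0007695879398225461))
```

View pics/w6.png

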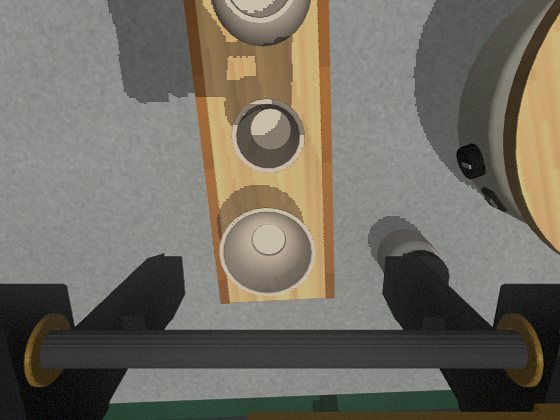

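The cup rim centre is at pixel (267,135), which is world (0.555, -0.156), with a rim radius of 33.9 mm. That agrees with the top view. I'll descend over it.

Emit:
{"api": "jog_arm", "payload": {"commands": [[0, 0, 0, 20, -8, 20, 100], [0, 0, 0, 39, -14, 50, 100], [0, 0, 0, 39.5, -14.3, 85, 100], [0, 0, 0, 39.5, -14.3, 115, 100], [0, 0, 0, 39.5, -14.3, 135, 100], [0, 0, 0, 39.5, -14.3, 145, 100], [0, 0, 0, 39.5, -14.3, 150, 100], [0, 0, 0, 39.5, -14.3, 150, 100]]}}

```text
time: 10.23
tool_pos: [0.5552, -0.1566, 0.1454]
eef_rot: [[-0.999, 0.048, -0.001], [0.048, 0.999, 0.0], [0.001, 0.0, -1.0]]
force: [0.2, 0.1, 0.8]
gripper_width: 0.0881
grasp_force: 0.0
```

```bash
python3 go.py .555 -.1557 .052 177
```

```text
t 10.2333 pos [ 0.5552 -0.1566  0.1454] yaw 177.27 F [0.19 0.11 0.85] w 0.0880613224009841 g 0.0
rot [ 0.0001 -0.0005  0.0047] shift mm [ 0.2  0.9 93.4]
```

Emit:
{"api": "jog_arm", "payload": {"commands": [[0, 0, 0, 0, 0.9, 25, 100], [0, 0, 0, 0, 0.9, 50, 100], [0, 0, 0, 0, 0.9, 72, 100], [0, 0, 0, 0, 0.9, 86, 100], [0, 0, 0, 0, 0.9, 92, 100], [0, 0, 0, 0, 0.9, 93, 100], [0, 0, 0, 0, 0.9, 93, 100]]}}

```text
time: 10.82
tool_pos: [0.5562, -0.1563, 0.0538]
eef_rot: [[-0.999, 0.048, 0.002], [0.048, 0.999, -0.0], [-0.002, -0.0, -1.0]]
force: [-0.2, -0.7, -0.4]
gripper_width: 0.0882
grasp_force: 0.0
```

Emit:
{"api": "jog_arm", "payload": {"commands": [[0, 0, 0, 0, 0, 0, 90], [0, 0, 0, 0, 0, 0, 82], [0, 0, 0, 0, 0, 0, 78], [0, 0, 0, 0, 0, 0, 75], [0, 0, 0, 0, 0, 0, 72], [0, 0, 0, 0, 0, 0, 65], [0, 0, 0, 0, 0, 0, 60], [0, 0, 0, 0, 0, 0, 60]], "force": 10}}

```text
time: 11.48
tool_pos: [0.5557, -0.156, 0.0534]
eef_rot: [[-0.999, 0.047, 0.001], [0.047, 0.999, 0.0], [-0.001, 0.0, -1.0]]
force: [-0.8, 1.0, 5.8]
gripper_width: 0.0662
grasp_force: 9.7
```

Emit:
{"api": "jog_arm", "payload": {"commands": [[0, 0, 0, 0, 0, -3, 60], [0, 0, 0, 0, 0, -15, 60], [0, 0, 0, 0, 0, -40, 60], [0, 0, 0, 0, 0, -70, 60], [0, 0, 0, 0, 0, -105, 60], [0, 0, 0, 0, 0, -140, 60], [0, 0, 0, 0, 0, -165, 60], [0, 0, 0, 0, 0, -175, 60]], "force": 12}}

```text
time: 12.15
tool_pos: [0.5565, -0.1566, 0.2319]
eef_rot: [[-0.999, 0.048, 0.006], [0.048, 0.999, -0.001], [-0.006, -0.001, -1.0]]
force: [1.3, 0.7, -2.6]
gripper_width: 0.0662
grasp_force: 12.1
```

```bash
python3 go.py .547 .1902 .225 177
```

```text
t 12.15 pos [ 0.5565 -0.1566  0.2319] yaw 177.24 F [ 1.27  0.69 -2.58] w 0.0662173595619491 g 12.072616779914824
rot [-0.0009  0.0058  0.0041] shift mm [ 26.2 345.9   6.4]
```

Emit:
{"api": "jog_arm", "payload": {"commands": [[0, 0, 0, 1, 12, 0, 60], [0, 0, 0, 3, 38, 0, 60], [0, 0, 0, 5, 70, 0, 60], [0, 0, 0, 8, 104, 0, 60], [0, 0, 0, 10, 138, 0, 60], [0, 0, 0, 13, 172, 0, 60], [0, 0, 0, 16, 206, 0, 60], [0, 0, 0, 18, 240, 0, 60]]}}

```text
time: 12.82
tool_pos: [0.546, 0.0865, 0.2254]
eef_rot: [[-0.999, 0.047, -0.005], [0.047, 0.999, -0.001], [0.005, -0.001, -1.0]]
force: [-0.4, 0.7, -2.5]
gripper_width: 0.0667
grasp_force: 12.1
```

Emit:
{"api": "jog_arm", "payload": {"commands": [[0, 0, 0, 2, 32, 0, 60], [0, 0, 0, 4, 60, 0, 60], [0, 0, 0, 6, 82, 0, 60], [0, 0, 0, 8, 96, 0, 60], [0, 0, 0, 8, 104, 0, 60], [0, 0, 0, 8, 105, 0, 60], [0, 0, 0, 8, 105, 0, 60], [0, 0, 0, 8, 105, 0, 60]]}}

```text
time: 13.48
tool_pos: [0.5454, 0.1878, 0.2269]
eef_rot: [[-0.999, 0.05, -0.001], [0.05, 0.999, -0.002], [0.001, -0.002, -1.0]]
force: [-0.2, -0.4, -2.8]
gripper_width: 0.0661
grasp_force: 12.1
```

```bash
python3 go.py .547 .1902 .195 177; python3 - <<'E'
from h import *
im,d,p=grab('wrist');w=cloud(d,p)
q=w[(w[...,2]>.24)&(w[...,2]<.30)&(np.hypot(w[...,0]-.547,w[...,1]-.19)<.032)]
print(len(q), q[:,2].max() if len(q) else 0)
E
```

```text
t 13.4833 pos [0.5454 0.1878 0.2269] yaw 177.16 F [-0.25 -0.42 -2.81] w 0.06609035384762506 g 12.071451852316386
rot [-0.0021 -0.0013  0.0028] shift mm [-1.5  2.6 31.9]
9866 0.27483214832241254
```

Emit:
{"api": "jog_arm", "payload": {"commands": [[-0.002, -0.001, 0, -1, 1.5, 8, 60], [-0.002, -0.001, 0, -1.5, 2.5, 18, 60], [-0.002, -0.001, 0, -1.5, 2.5, 26, 60], [-0.002, -0.001, 0, -1.5, 2.5, 31, 60], [-0.002, -0.001, 0, -1.5, 2.5, 33, 60], [-0.002, -0.001, 0, -1.5, 2.5, 34, 60], [-0.002, -0.001, 0, -1.5, 2.5, 34, 60]]}}

```text
time: 14.12
tool_pos: [0.5472, 0.192, 0.1935]
eef_rot: [[-0.999, 0.048, 0.001], [0.048, 0.999, 0.002], [-0.001, 0.002, -1.0]]
force: [-0.1, -0.5, -4.1]
gripper_width: 0.0665
grasp_force: 12.1
```

```bash
python3 go.py .547 .1902 .1885 177
```

```text
t 14.1167 pos [0.5472 0.192  0.1935] yaw 177.26 F [-0.12 -0.53 -4.07] w 0.06654800303417246 g 12.071197804525582
rot [0.0019 0.0007 0.0046] shift mm [ 0.1 -1.8  5. ]
```

Emit:
{"api": "jog_arm", "payload": {"commands": [[0, 0, 0, 0, -1.3, 0.8, 60], [0, 0, 0, 0, -1.3, 1.6, 60], [0, 0, 0, 0, -1.3, 2.4, 60], [0, 0, 0, 0, -1.3, 3.2, 60], [0, 0, 0, 0, -1.3, 4, 60], [0, 0, 0, 0, -1.3, 4, 60]]}}

```text
time: 14.62
tool_pos: [0.5471, 0.1908, 0.1896]
eef_rot: [[-0.999, 0.048, 0.001], [0.048, 0.999, 0.002], [-0.001, 0.002, -1.0]]
force: [0.5, 0.1, -2.4]
gripper_width: 0.0662
grasp_force: 12.1
```

Emit:
{"api": "jog_arm", "payload": {"commands": [[0, 0, 0, 0, 0, 0.3, 60], [0, 0, 0, 0, 0, 0.6, 60], [0, 0, 0, 0, 0, 0.6, 60]]}}

```text
time: 14.87
tool_pos: [0.5472, 0.1908, 0.1891]
eef_rot: [[-0.999, 0.048, 0.001], [0.048, 0.999, 0.002], [-0.001, 0.002, -1.0]]
force: [-0.8, 0.2, -3.7]
gripper_width: 0.0665
grasp_force: 12.1
```

Emit:
{"api": "jog_arm", "payload": {"commands": [[0, 0, 0, 0, 0, 0.3, 60], [0, 0, 0, 0, 0, 0.6, 60], [0, 0, 0, 0, 0, 0.6, 60]]}}

```text
time: 15.12
tool_pos: [0.5473, 0.1909, 0.1887]
eef_rot: [[-0.999, 0.048, 0.001], [0.048, 0.999, 0.002], [-0.001, 0.002, -1.0]]
force: [-0.4, 0.5, -0.6]
gripper_width: 0.0663
grasp_force: 12.0
```

Emit:
{"api": "jog_arm", "payload": {"commands": [[0, 0, 0, 0, 0, 0.3, 60], [0, 0, 0, 0, 0, 0.5, 60], [0, 0, 0, 0, 0, 0.5, 60]]}}

```text
time: 15.37
tool_pos: [0.5473, 0.1909, 0.1885]
eef_rot: [[-0.999, 0.048, 0.002], [0.048, 0.999, 0.002], [-0.002, 0.002, -1.0]]
force: [-0.8, 0.3, 2.8]
gripper_width: 0.0661
grasp_force: 11.8
```

The weight is off and there is light contact at the predicted height, so I'll release gently.

Emit:
{"api": "jog_arm", "payload": {"commands": [[0, 0, 0, 0, 0, 0, 72], [0, 0, 0, 0, 0, 0, 75], [0, 0, 0, 0, 0, 0, 77], [0, 0, 0, 0, 0, 0, 80], [0, 0, 0, 0, 0, 0, 85], [0, 0, 0, 0, 0, 0, 92], [0, 0, 0, 0, 0, 0, 100], [0, 0, 0, 0, 0, 0, 100]], "force": 4}}

```text
time: 16.03
tool_pos: [0.5472, 0.1906, 0.1879]
eef_rot: [[-0.999, 0.048, 0.001], [0.048, 0.999, 0.002], [-0.001, 0.002, -1.0]]
force: [-0.6, -0.9, 0.0]
gripper_width: 0.0878
grasp_force: 0.0
```

Emit:
{"api": "jog_arm", "payload": {"commands": [[0, 0, 0, 0, 0, 0, 100], [0, 0, 0, 0, 0, -10, 100], [0, 0, 0, 0, 0, -30, 100], [0, 0, 0, 0, 0, -55, 100], [0, 0, 0, 0, 0, -80, 100], [0, 0, 0, 0, 0, -105, 100], [0, 0, 0, 0, 0, -130, 100], [0, 0, 0, 0, 0, -150, 100]]}}

```text
time: 16.7
tool_pos: [0.5472, 0.1907, 0.3409]
eef_rot: [[-0.999, 0.048, 0.003], [0.048, 0.999, 0.003], [-0.003, 0.003, -1.0]]
force: [-1.0, 0.2, -0.0]
gripper_width: 0.0884
grasp_force: 0.0
```

Emit:
{"api": "jog_arm", "payload": {"commands": [[0, 0, 0, -30, 0, 0, 100], [0, 0, 0, -60, -20, 0, 100], [0, 0, 0, -80, -40, 0, 100], [0, 0, 0, -80, -40, 0, 100]]}}

```text
time: 17.03
tool_pos: [0.6292, 0.1397, 0.3381]
eef_rot: [[-0.998, 0.057, 0.004], [0.057, 0.998, -0.003], [-0.005, -0.002, -1.0]]
force: [-0.2, -0.5, -1.4]
gripper_width: 0.0881
grasp_force: 0.0
```

```bash
python3 - <<'E'
from h import *
im,d,p=grab('wrist');w=cloud(d,p);save('w7',im);
q=w[(w[...,2]>.22)&(w[...,2]<.245)&(np.hypot(w[...,0]-.547,w[...,1]-.19)<.06)]
print('rim',cv2.minEnclosingCircle(q[:,:2].astype(np.float32)),np.percentile(q[:,2],[50,98]))
t,dt,pt=grab('top');wt=cloud(dt,pt)
for n,(u,v),zr in(('bowl',(405,139),.065),('jar',(402,253),.095)):
    q=wt[v-35:v+35,u-35:u+35].reshape(-1,3);q=q[abs(q[:,2]-zr)<.008];print(n,cv2.minEnclosingCircle(q[:,:2].astype(np.float32)))
E
```

```text
rim ((0.5464457273483276, 0.19121946394443512), 0.03384933993220329) [0.23432125 0.23614532]
bowl ((0.686765193939209, -0.1663215458393097), 0.0542939268052578)
jar ((0.0, 0.0), 0.0)
```

View pics/w7.png

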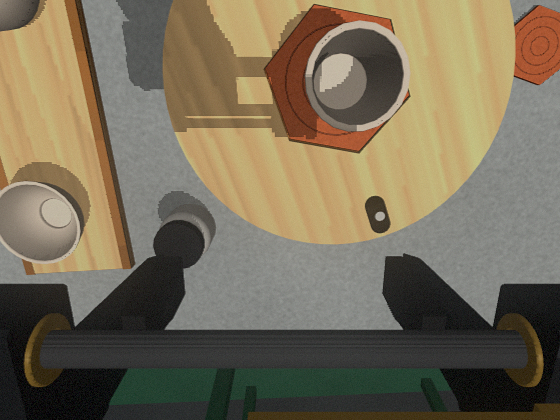

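The cup stands upright, its rim at (357,75) and about 1 mm from the insert's centre. The bowl and pot are where they were.

Emit:
{"api": "jog_arm", "payload": {"commands": [[0, 0, 0, 0, 0, 0, 100], [0, 0, 0, 0, 0, 0, 100], [0, 0, 0, 0, 0, 0, 100]]}}

```text
time: 17.38
tool_pos: [0.6242, 0.148, 0.3385]
eef_rot: [[-0.999, 0.046, 0.001], [0.046, 0.999, 0.003], [-0.001, 0.003, -1.0]]
force: [0.5, 0.6, 0.5]
gripper_width: 0.0886
grasp_force: 0.0
```

```bash
python3 -c "
from station import job
print(job.hand_in())"
```

```text
the job is handed in; nothing more can be done
None
```

I handed the job in at about 17 s: the insert is seated flush and the cup stands upright within about 1 mm of its centre; the bowl and pot look undisturbed, but the arm hid the jar in my last check.

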